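Seat the display tray and flip its retaining lever shut

ROBOT

A 7-joint arm with a two-finger parallel gripper is mounted at the origin on the work surface. World frame = base frame: x ahead of the robot, y to its left, z up, the work surface at z = 0. Lengths are in mm, angles in rad, forces in N, time in s.
With the tool pointing down it reaches from about 425 to 950 mm from the base axis. Payload 16.7 kg.
Tool frame: the origin (TCP) lies between the finger pads; the fingertips stand 19 mm ahead of it and the grasp point (between the pads) is the TCP (finger_overhang is the distance from the TCP to the fingertips, in mm); z points along the fingers, y is the direction in which the jaws open and shut (so a half turn about z gives the same grasp; the last joint's range is limited). The gripper opens to 94 mm and grips with 3 to 60 N. Pads are 16 mm wide; open, the fingers measure 119 mm over their backs; the gripper's body (75 mm by 177 mm) begins 78 mm behind the grasp point.
Start: joints at [-1.44, 0.426, 0.074, 1.606, -0.034, 1.111, -0.067], TCP at [187.065, 648.523, 224.467] pointing down, gripper open.
Joint ranges: [-2.85, 2.85], [-0.5, 2.14], [-1.23, 1.37], [0.21, 2.46], [-1.02, 4.16], [0.16, 2.05], [-2.73, 2.73]. Speed limits (rad/s): [1.89, 1.89, 2.39, 2.39, 3.01, 3.01, 3.01].

INTERFACE

Orientations are given as a 3x3 rotation matrix whose columns are the frame's x, y, z axes.
In Python, from station import state, read_camera, camera_params, finish_job, regions_of, pinpoint, finger_overhang gives the robot as it stands.
- The arm moves only by the tool drive_tool, never from a script. Its argument "deltas" is a list of rows, each a list of 2 entries, a list of its own where there are three numbers: the shift along the tool's x, y, z in cm, then the turn about the tool's z in rad. In form: [[[x, y, z], twist], ...]. A call has exactly 5 rows; each row is the pose to reach, as a shift and turn from the pose measured when the call began, along the tool's axes at that moment; what a row does not reach only later rows make up. A row lasts 1/10 s, in which the tool goes at most 50 mm and 8.59 degrees, less where a joint would pass 70% of its speed; a pose out of reach is approached as far as the arm can. A call with a gripper value outside its range is refused whole. "fingers" is the opening, from 0 (shut) to 1 (fully open), set as the call begins (left out, the last holds). The fingers move at their own pace and stop on an object; "squeeze" is the grip in N (left out, the last holds). Time passes only in rows, so rows that repeat a pose let the fingers close, or fill a call up. It gives the time, the measured TCP pose, the force and the opening at its end, in the units of the state.
- state(): the state, without advancing time (a new reading comes with each control period).
- read_camera(name): name is "scene" or "top" or "wrist"; returns the picture (400x640x3 uint8, red, green, blue); there is no depth.
- camera_params(name): a dict with "fx", "fy", "cx", "cy" (pixels), "cam_to_world" (4x4, takes a point from camera to world coordinates); the wrist camera has in their place "tool_from_camera" (4x4, takes a point from camera to tool coordinates, whose origin is the TCP and whose axes are the flange's). Camera axes: x right, y up, looking along -z (the intrinsics and any distortion apply to the point x, -y, -z); pixel columns grow to the right and rows downward; lengths in mm; the calibration is good to about 2 mm. The wrist camera is an equidistant fisheye: a pixel r from the principal point sees the ray r / f radians off the axis. A picture is of the moment at which its call begins: read the wrist's pose just before it. camera_params takes no time and is no camera call.
- finish_job(): hands the job in, once; it reports no verdict.
Trained networks look in the newest picture that a camera, given by its name, has taken for a name from the list of things; names that differ only in an ending like _2 or _b are one class to them, and where a whole thing is asked for, a point or a joint stands for the part that bears it (a point fixed in the world has none). Each returns a list of dicts, best first, with "p" (0 to 1); they miss things now and then, are a little off and sometimes report something else, mostly with a low value. They report only what shows in the picture. A call takes as long as a camera call. They do not tell look-alikes from the thing itself.
- regions_of(camera, target): "pixels" (400x640 bool, what is visible of it) and "bbox" ([left, top, right, bottom] in pixels, round what is visible of it).
- pinpoint(camera, target): "pixel" ([column, row] in pixels: a listed point, or the origin of a listed thing).
The state is a dict: "t": time; "q": joint angles; "joint_vel": joint speeds; "joint_torque": joint torques, N m; "ee_pos": TCP position; "tool_rot": TCP orientation; "force": force on the tool from outside, world axes, zero at the start; "torque": the same for the moment, N m; "opening": finger opening in mm.
Only numpy, scipy, OpenCV 4.12 (cv2) and the standard library are available. Lean on these libraries where they do the work, as an engineer would, in place of code of your own. Each camera call takes 0.05 s, during which the arm holds its last target.

TASK

One of the two display trays has been left pulled forward in its holder, with the holder's retaining lever standing open. Push that tray fully home against the back stop of its holder, without lifting or tipping it, then push the lever over its dead centre so that it drops over and stays closed across the front of the tray. Leave the other tray, with its lever already closed, and everything else on the shelf where it is.

Things in the scene. Friction and masses are not known exactly. Their poses are not given: they have to be found in the camera images.
- dock_a: Grey metal holder, fixed, of the tray to be seated: x points into it from its open front (about away from the robot), y left, z up; origin on the shelf surface, under the centre of a tray fully home. Floor plate 4 mm thick, x -140 to 60 mm; back stop face at x 50, top z 34; side guides' inner faces y +/-62.5, x -100 to 55, top z 26. Lever fork left of it, top z 40.
- tray_a: The tray to be seated: rigid cardboard tray full of small boxes, one piece, about 0.45 kg, 100 mm deep (x), 120 wide (y), walls 45 high, boxes to 70. Origin: centre of its underside, on the floor plate (z 4 mm); flat front wall at its x = -50 mm. Starts 35 to 60 mm forward (-x of its holder) of home, square between the guides.
- lever_a (a joint): Lever angle, rad. 0: open, leaning to the left, 0.5 from upright. 0.5: upright, dead centre. 1.55: closed, leaning right across the tray's front, 1.05 from upright. Its heavy grip makes it fall from dead centre to the nearer stop and stay there (up to 0.12 N m, 1.5 N at the grip): past centre it drops over by itself. Open at the start.
- lever_a_pivot (a point): Pivot of lever_a: x = -68, y = +78, z = 30 mm in dock_a's frame. The lever turns about dock_a's x axis, in the upright plane x = -68 mm: a steel stem 10 mm thick with a round heavy steel grip 24 mm thick at its end, 102 mm from pivot to end.
- lever_a_tip (a point): Centre of the rounded end of lever_a's grip (radius 12 mm), 90 mm from the pivot; it moves with the lever.
- dock_b: The other holder, already in order and to be left alone; built and measured like dock_a, its lever too.
- tray_b: The tray in dock_b, fully home: like tray_a.
- lever_b (a joint): angle (rad) of the lever of dock_b, built like lever_a; closed (1.55) at the start and to be left so.
- tin: Bystander, loose on the shelf: a short food tin, 66 mm across and 58 mm tall. Origin at the centre of its underside.
- jar: Bystander, loose on the shelf: a closed food jar, 60 mm across and 85 mm tall. Origin at the centre of its underside.
- pack: Bystander, loose on the shelf: a single small retail box standing upright, 42 x 34 x 65 mm. Origin at the centre of its underside.
- carton: Bystander, loose on the shelf: an empty open cardboard tray, 160 x 120 x 60 mm. Origin at the centre of its underside.
- tape: Bystander, loose on the shelf: a roll of clear packing tape lying flat, 96 mm across, 45 mm tall. Origin at the centre of its underside.
- marker: Bystander, loose on the shelf: a black marker pen lying down, 134 mm long, 14 mm thick. Origin at the centre of its underside (lying along its x).
There are look-alikes about, which are no part of the job. What is shaped like the tray_a but green is not meant.

How it is judged:
By the outcome, as a careful person would: the job done as asked, in the order asked, and still so for the second after the job is handed in, with the robot touching nothing.
It also fails if it takes over 40 s, if anything falls off the work surface, if the arm or the gripper's body presses on something with over 40 N, if the wrist force passes 120 N, or if a joint passes its speed limit or range.

## Working session

There is one attempt and no reset: what is moved stays moved. The work goes in short steps, Python scripts to look and compute and a tool call to move; the robot and the scene stay as the last step left them, time stands still between calls to the robot, and variables do not carry over. Pictures are saved under pics/ and viewed, and the job is handed in when it is done.

Besides the shell and the picture viewer there is one more tool, called after "Emit:" by a JSON object that holds its "method" and its "body", one argument or row to a line. drive_tool: Moves the arm, as the interface text tells. Its arguments: {"type":"object","properties":{"deltas":{"type":"array"},"fingers":{"type":"number"},"squeeze":{"type":"number"}},"required":["deltas"]}

```bash
mkdir -p pics; ls; python3 - <<'E'
from station import *
import cv2,numpy as np
s=state();print(s)
for n in ["scene","top"]:
    im=read_camera(n);cv2.imwrite(f"pics/{n}0.png",im[:,:,::-1]);np.save(f"pics/{n}0.npy",im)
    print(n,camera_params(n))
print(camera_params("wrist"))
for n in ["scene","top"]:
    for t in ["tray_a","dock_a","lever_a_tip","lever_a_pivot"]:
        print(n,t,[(round(d["p"],2),np.round(d["pixel"],1)) for d in pinpoint(n,t)])
E
```

```text
pics
{'t': 0.0, 'q': array([-1.43946189,  0.4267403 ,  0.07384361,  1.60664262, -0.03411706,
        1.11078256, -0.06713818]), 'joint_vel': array([-4.26045440e-06, -1.37575137e-04, -4.22570622e-04,  7.77112218e-04,
        7.08885441e-05, -7.68070125e-04, -4.32640898e-04]), 'joint_torque': array([-1.38211646e-03, -9.35836315e+01,  3.66609983e+00, -4.54190898e+01,
       -4.89757047e-02,  2.05564901e-02,  1.31490956e-04]), 'ee_pos': array([186.98243316, 648.13570825, 223.75412365]), 'tool_rot': array([[-9.60804587e-01,  2.77226375e-01, -2.86592012e-04],
       [ 2.77226512e-01,  9.60803735e-01, -1.28197112e-03],
       [-8.00375313e-05, -1.31117464e-03, -9.99999137e-01]]), 'force': array([ 0.11333197, -0.30224436, -0.43569816]), 'torque': array([ 0.00770784, -0.04914416,  0.01783734]), 'opening': 93.87021890406069}
scene {'fx': 384.7623395306769, 'fy': 384.7623395306769, 'cx': 314.69749360066663, 'cy': 199.91865040767547, 'cam_to_world': array([[ 7.21071526e-01, -4.21863853e-01,  5.49624184e-01,
         1.13571905e+03],
       [ 6.92803390e-01,  4.28807814e-01, -5.79782132e-01,
    
[... 1017 characters left out ...]
   -1.60881158e+02],
       [ 0.00000000e+00,  0.00000000e+00,  0.00000000e+00,
         1.00000000e+00]])}
scene tray_a [(0.92, array([266.2, 247.2])), (0.56, array([352.7, 199.4]))]
scene dock_a [(0.88, array([277.4, 259. ])), (0.64, array([358.7, 146.8]))]
scene lever_a_tip [(0.72, array([301.1, 196.7]))]
scene lever_a_pivot [(0.91, array([283.1, 222.1]))]
top tray_a [(0.92, array([358.1, 206.7])), (0.85, array([264.9, 197.4])), (0.63, array([366.3, 272.4])), (0.34, array([326. , 201.8]))]
top dock_a [(0.94, array([268.6, 199.5])), (0.84, array([362. , 197.3]))]
top lever_a_tip [(0.59, array([325.6, 202.1]))]
top lever_a_pivot [(0.81, array([335.4, 207.5])), (0.62, array([324.8, 199.2]))]
```

View pics/scene0.png

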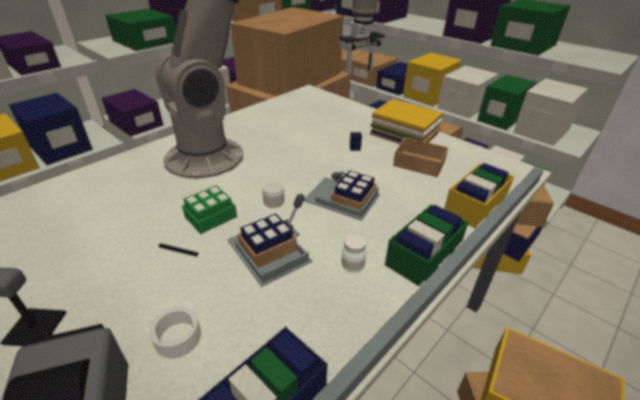

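View pics/top0.png

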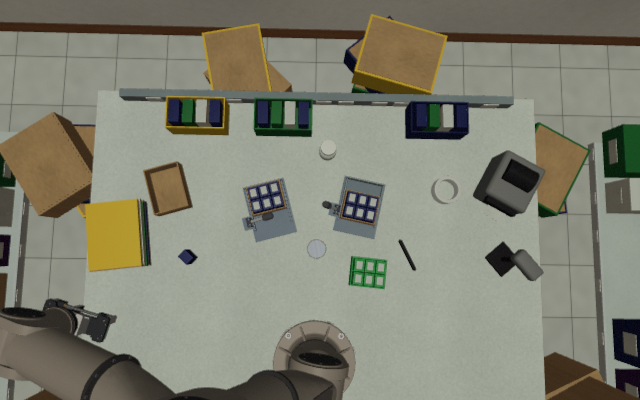

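```bash
python3 - <<'E'
import cv2,numpy as np
im=np.load("pics/top0.npy")[:,:,::-1]
cv2.imwrite("pics/topc.png",cv2.resize(im[140:310,200:420],(776,600),interpolation=2))
im=np.load("pics/scene0.npy")[:,:,::-1]
cv2.imwrite("pics/scenec.png",cv2.resize(im[130:320,200:440],(758,600),interpolation=2))
E
```

```text
(no output)
```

View pics/topc.png

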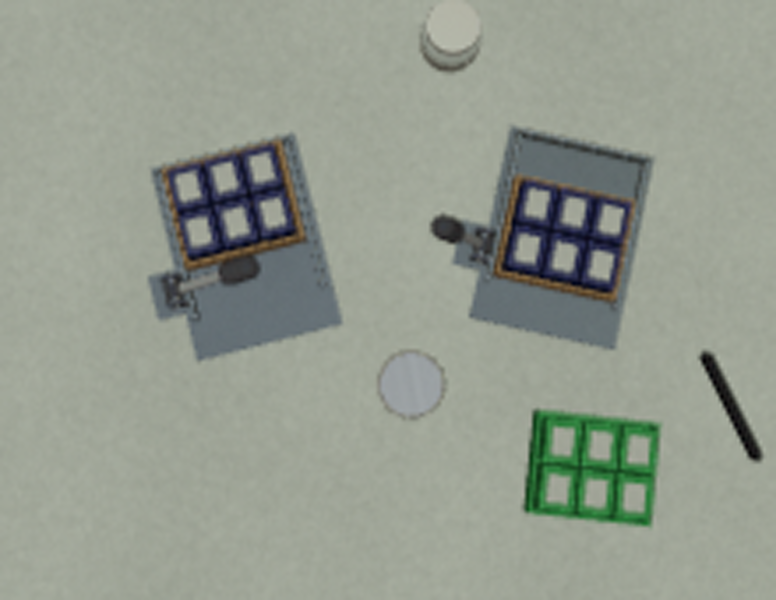

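View pics/scenec.png

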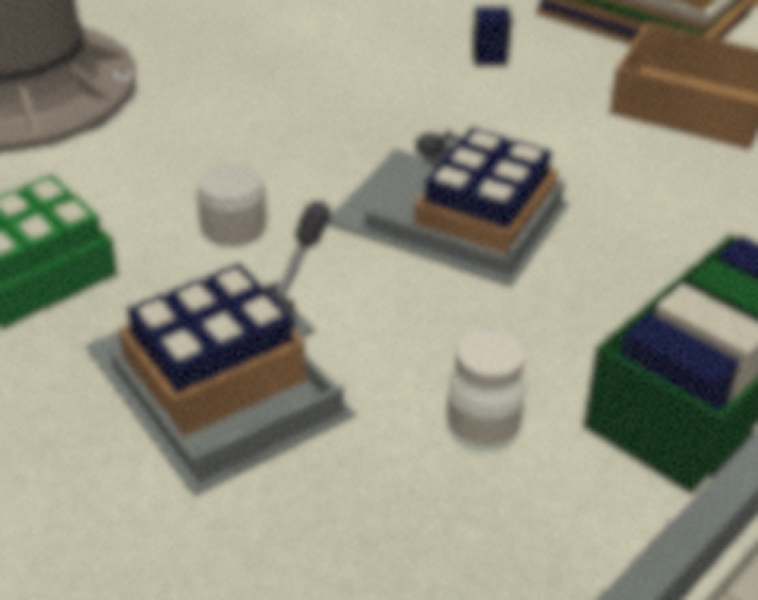

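The top view shows these candidates:
- The right navy tray, at top pixel (358,207), has a visible gap to its back stop. Its lever leans out to the left, at (326,203).
- The left navy tray, at (265,197), is home with its lever closed across it.
- The green tray, at (366,272), is a look-alike.

I choose the right navy tray. The tin at (316,248) is near the way in. Next I measure the dock pose.

```bash
cat > h.py <<'E'
from station import *
import numpy as np,cv2
def proj(n,P):
    c=camera_params(n);T=np.linalg.inv(c["cam_to_world"]);P=np.atleast_2d(P)
    p=P@T[:3,:3].T+T[:3,3]
    return np.c_[c["cx"]-c["fx"]*p[:,0]/p[:,2], c["cy"]+c["fy"]*p[:,1]/p[:,2]]
def back(n,px,z):
    c=camera_params(n);T=c["cam_to_world"]
    d=T[:3,:3]@np.array([(px[0]-c["cx"])/c["fx"],-(px[1]-c["cy"])/c["fy"],-1]);o=T[:3,3]
    return o+d*(z-o[2])/d[2]
def Rz(a): return np.array([[np.cos(a),-np.sin(a),0],[np.sin(a),np.cos(a),0],[0,0,1]])
def w(pose,P): return np.atleast_2d(P)@Rz(pose[2]).T+[pose[0],pose[1],0]
def lever(a): # a lever angle
    th=0.5-a  # lean to left
    return np.array([-68,78+90*np.sin(th),30+90*np.cos(th)])
E
python3 - <<'E'
from h import *
for c in [(345.2,176),(384.9,184.5),(374.1,238.7),(333.3,229.6)]: print(back("top",c,4).round(1))
from scipy.optimize import least_squares
print(back("top",(316,248.5),58), back("top",(326,203),109))
E
```

```text
[ 646.  -104.7    4. ]
[ 617.7 -247.4    4. ]
[ 423.4 -208.7    4. ]
[453.4 -64.    4. ]
[385.96523091  -2.48196853  58.        ] [536.3146755  -32.31579526 109.        ]
```

```bash
cat > ov.py <<'E'
from h import *
def overlay(n,im,pose,off,ang,roi,out,sc,hw=72.5):
    x0,y0,x1,y1=roi
    I=cv2.resize(im[y0:y1,x0:x1,::-1].copy(),None,fx=sc,fy=sc,interpolation=2)
    def poly(P,col,closed=True):
        p=((proj(n,w(pose,P))+.5-[x0,y0])*sc).round().astype(int)
        cv2.polylines(I,[p.reshape(-1,1,2)],closed,col,1,cv2.LINE_AA)
    r=lambda a,b,c,d,z:np.array([[a,c,z],[b,c,z],[b,d,z],[a,d,z]],float)
    poly(r(-140,60,-hw,hw,4),(0,255,0)); poly(r(50,50,-62.5,62.5,34)[1:3],(0,255,255),False)
    t=np.array([off,0,0])
    poly(r(-50,50,-60,60,49)+t,(0,0,255));poly(r(-50,50,-60,60,4)+t,(255,0,255))
    poly(np.array([[-68,78,30],lever(ang)]),(255,0,0),False)
    cv2.imwrite(out,I)
E
python3 - <<'E'
from ov import *
p=(573,-164,-.202)
overlay("top",np.load("pics/top0.npy"),p,-45,0,(310,150,410,250),"pics/ov1.png",6)
overlay("scene",np.load("pics/scene0.npy"),p,-45,0,(215,180,335,290),"pics/ov2.png",6)
E
```

```text
(no output)
```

View pics/ov1.png

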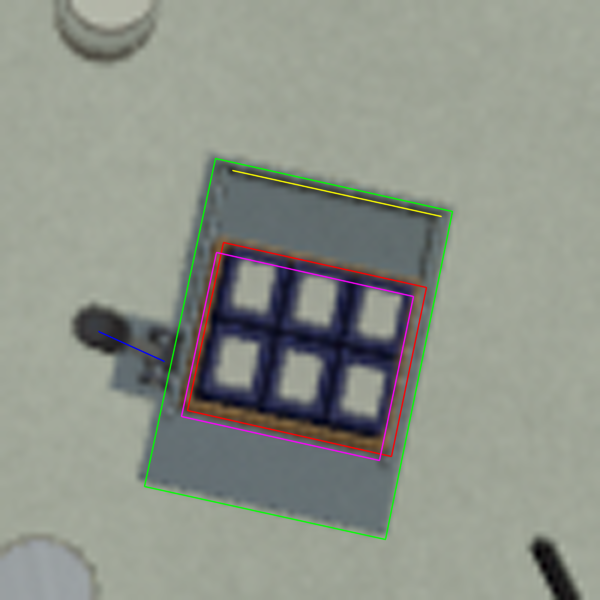

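View pics/ov2.png

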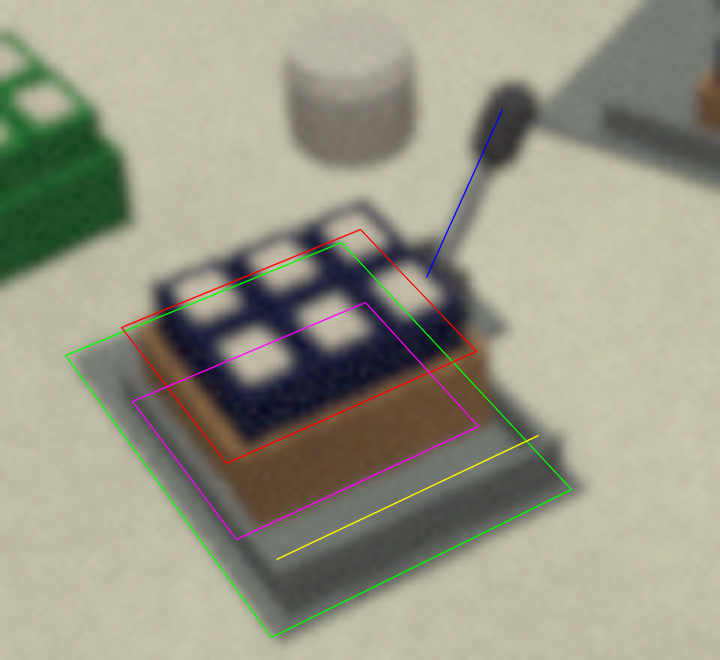

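```bash
cat >> h.py <<'E'
def rel(pts,yaw=None):
    s=state();R=s["tool_rot"];p=s["ee_pos"]
    print("t",round(s["t"],2),"pos",p.round(1),"yaw_y",round(np.arctan2(R[1,1],R[0,1]),4),"F",s["force"].round(1),"open",round(s["opening"],1))
    for q in pts: print(np.round(R.T@(np.array(q)-p)/10,2))
    if yaw is not None:
        d=yaw+np.pi/2-np.arctan2(R[1,1],R[0,1]);print("twist",round(-d,3))
def dockpt(pose,P): return w(pose,P)[0]
E
python3 - <<'E'
from h import *
rel([(330,520,224),(430,300,224),(500,120,224),(470,-60,224),(440,-137,200)],-.202)
E
```

```text
t 0.5 pos [187.1 648.5 224.4] yaw_y 1.2899 F [0.8 0.4 0. ] open 94.2
[-17.29  -8.38   0.04]
[-33.   -26.75   0.05]
[-44.72 -42.1    0.05]
[-4.682e+01 -6.023e+01  5.000e-02]
[-46.07 -68.46   2.45]
twist -0.079
```

Emit:
{"method": "drive_tool", "body": {
  "deltas": [
    [[-3.5,-3,0],0],
    [[-7,-6,0],0],
    [[-10.5,-9,0],-0.03],
    [[-14,-12,0],-0.06],
    [[-17,-15,0],-0.08]
  ],
  "fingers": 0.45
}}

```text
t: 1.0
ee_pos: [310.1, 455.3, 224.6]
tool_rot: [[-0.98, 0.199, 0.0], [0.199, 0.98, 0.0], [-0.0, 0.0, -1.0]]
force: [0.4, 0.1, -0.6]
opening: 57.4
```

```bash
python3 - <<'E'
from h import *
rel([(430,300,224),(500,120,224),(470,-60,224),(440,-137,200)],-.202)
E
```

```text
t 1.0 pos [310.1 455.3 224.6] yaw_y 1.3703 F [ 0.4  0.1 -0.6] open 57.4
[-14.85 -12.84   0.06]
[-25.29 -29.08   0.06]
[-25.93 -47.32   0.06]
[-24.53 -55.46   2.45]
twist 0.002
```

Emit:
{"method": "drive_tool", "body": {
  "deltas": [
    [[-3.3,-3.7,0],0],
    [[-6.6,-7.4,0],0],
    [[-10,-11,0],0],
    [[-13,-15,0],0],
    [[-16,-19,0],0]
  ]
}}

```text
t: 1.5
ee_pos: [429.3, 236.3, 224.9]
tool_rot: [[-0.98, 0.199, 0.001], [0.199, 0.98, 0.001], [-0.001, 0.001, -1.0]]
force: [0.9, 0.4, -0.0]
opening: 42.4
```

Emit:
{"method": "drive_tool", "body": {
  "deltas": [
    [[-2,-4.5,0],0],
    [[-4,-9,0],0],
    [[-6,-13.5,0],0],
    [[-7.5,-18,0],0],
    [[-8,-22.5,0],0]
  ]
}}

```text
t: 2.0
ee_pos: [463.5, -2.4, 225.1]
tool_rot: [[-0.98, 0.2, 0.002], [0.2, 0.98, 0.001], [-0.002, 0.001, -1.0]]
force: [1.2, -1.7, -0.1]
opening: 42.3
```

```bash
python3 - <<'E'
from h import *
rel([(470,-60,224),(440,-137,200)],-.202)
E
```

```text
t 2.0 pos [463.5  -2.4 225.1] yaw_y 1.3698 F [ 1.2 -1.7 -0.1] open 42.3
[-1.79 -5.52  0.1 ]
[ -0.38 -13.67   2.49]
twist 0.001
```

Emit:
{"method": "drive_tool", "body": {
  "deltas": [
    [[-0.2,-4,0],0],
    [[-0.2,-8,0],0],
    [[-0.3,-11.5,0],0],
    [[-0.4,-13.7,0],0],
    [[-0.4,-13.7,0],0]
  ]
}}

```text
t: 2.5
ee_pos: [439.4, -140.1, 225.2]
tool_rot: [[-0.979, 0.204, 0.003], [0.204, 0.979, 0.001], [-0.002, 0.001, -1.0]]
force: [-0.0, 0.8, -0.4]
opening: 42.3
```

```bash
python3 - <<'E'
from h import *
rel([(440,-137,200)],-.202)
s=state();im=read_camera("wrist");np.save("pics/w1.npy",im);np.savez("pics/w1s.npz",R=s["tool_rot"],p=s["ee_pos"])
cv2.imwrite("pics/w1.png",im[:,:,::-1])
for t in ["tray_a","dock_a","lever_a_tip","lever_a_pivot"]:
    print(t,[(round(d["p"],2),np.round(d["pixel"],1)) for d in pinpoint("wrist",t)])
E
```

```text
t 2.5 pos [ 439.4 -140.1  225.2] yaw_y 1.3656 F [-0.   0.8 -0.4] open 42.3
[0.01 0.31 2.52]
twist -0.003
tray_a [(0.77, array([324.8, 251.4])), (0.71, array([533.3, 217.8])), (0.6, array([268. ,  86.9]))]
dock_a [(0.74, array([417. , 120.7]))]
lever_a_tip [(0.92, array([437.9, 264.7]))]
lever_a_pivot [(0.93, array([384.5, 239. ]))]
```

View pics/w1.png

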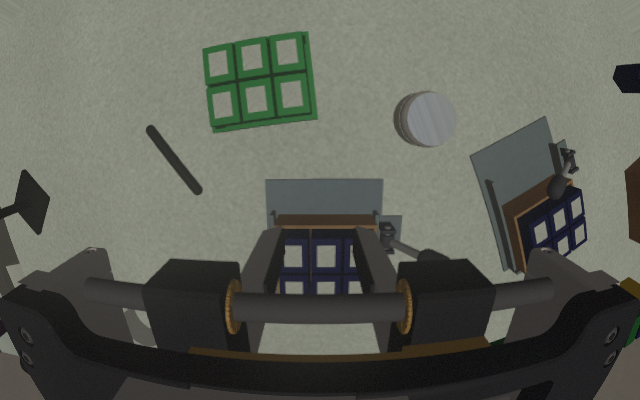

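```bash
cat >> h.py <<'E'
def wray(px,R,p):
    c=camera_params("wrist");T=c["tool_from_camera"]
    v=np.array([px[0]-c["cx"],px[1]-c["cy"]]);r=np.hypot(*v);th=r/c["fx"]
    d=np.array([np.sin(th)*v[0]/r,-np.sin(th)*v[1]/r,-np.cos(th)])
    return p+R@T[:3,3],R@T[:3,:3]@d
def wback(px,z,R,p):
    o,d=wray(px,R,p);return o+d*(z-o[2])/d[2]
E
python3 - <<'E'
from h import *
a=np.load("pics/w1s.npz");R,p=a["R"],a["p"]
for n,px,z in [("plFR",(265,179),4),("plFL",(383,179),4),("wallR",(274,227),49),("wallL",(377,227),49),("wallRbot",(274,214),4),("wallLbot",(376,214),4),("pivot",(384.5,239),30),("tip",(437.9,264.7),109),("gL",(377,210),26),("gR",(273,210),26)]:
    print(n,wback(px,z,R,p).round(1))
im=np.load("pics/w1.npy")[:,:,::-1]
cv2.imwrite("pics/w1c.png",cv2.resize(im[165:285,250:410],(800,600),interpolation=2))
E
```

```text
plFR [ 421.6 -205.4    4. ]
plFL [452. -59.   4.]
wallR [ 472.1 -199.6   49. ]
wallL [496.8 -82.6  49. ]
wallRbot [ 468.7 -205.1    4. ]
wallLbot [495.9 -75.4   4. ]
pivot [521.9 -73.1  30. ]
tip [530.2 -31.7 109. ]
gL [483.8 -76.3  26. ]
gR [ 457.7 -200.5   26. ]
```

View pics/w1c.png

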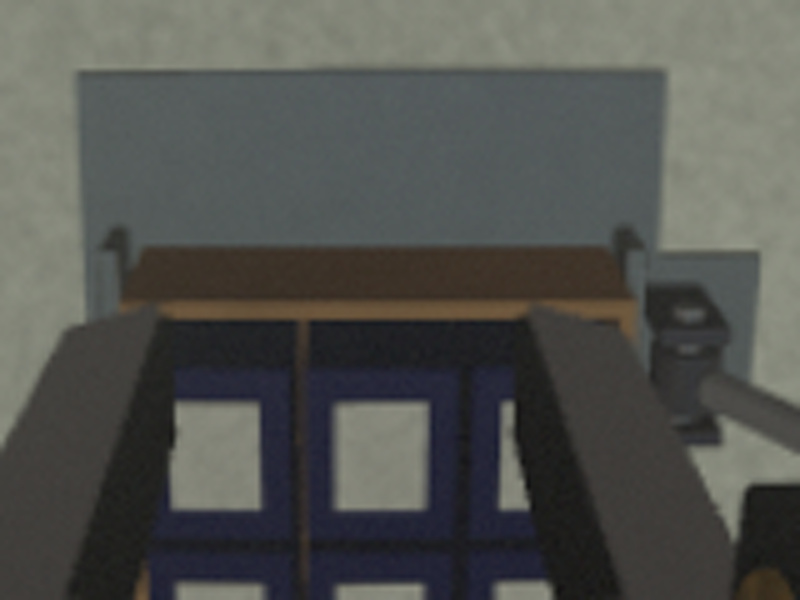

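```bash
python3 - <<'E'
from h import *
a=np.load("pics/w1s.npz");R,p=a["R"],a["p"]
pose=(573.9,-160.7,-.205)
for n,px,z in [("plFR",(266,179.4),4),("plFL",(383,179),4),("wallR",(274,224.6),49),("wallL",(377.4,224.6),49),("botR",(278.6,214.4),4),("botL",(372.4,214.4),4),("pivot",(384.5,239),30),("tip",(437.9,264.7),109),("gL",(374,211),26),("gR",(274.5,211),26)]:
    print(n,((wback(px,z,R,p)-[pose[0],pose[1],0])@Rz(pose[2])).round(1))
from ov import *
overlay("top",np.load("pics/top0.npy"),pose,-46,0,(310,150,410,250),"pics/ov3.png",6)
overlay("scene",np.load("pics/scene0.npy"),pose,-46,0,(215,180,335,290),"pics/ov4.png",6)
i=np.hstack([cv2.resize(cv2.imread(f"pics/ov{k}.png"),(400,400)) for k in (3,4)]);cv2.imwrite("pics/ov5.png",i)
E
```

```text
plFR [-139.5  -73.5    4. ]
plFL [-140.    74.7    4. ]
wallR [-94.7 -58.7  49. ]
wallL [-94.3  61.1  49. ]
botR [-93.4 -58.9   4. ]
botL [-93.2  62.9   4. ]
pivot [-68.7  75.2  30. ]
tip [-69.1 117.4 109. ]
gL [-104.2   60.6   26. ]
gR [-104.4  -60.8   26. ]
```

View pics/ov5.png

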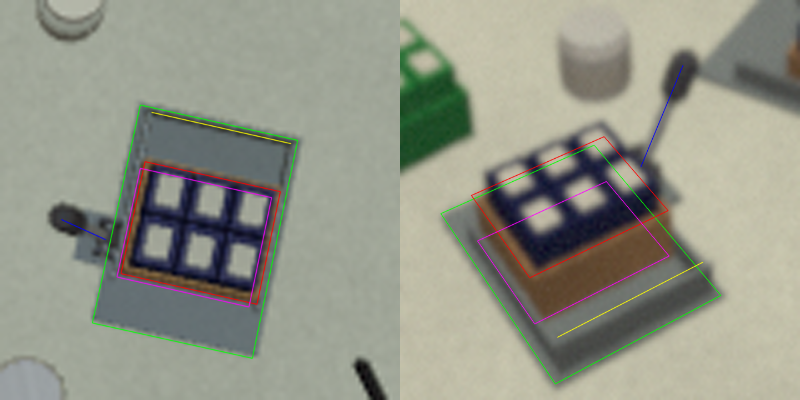

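```bash
python3 - <<'E'
from h import *
pose=(573.9,-160.7,-.205)
rel([dockpt(pose,(-128,-4,120)),dockpt(pose,(-128,-4,37)),dockpt(pose,(-108,-4,37)),dockpt(pose,(-60,-4,37))],pose[2])
E
```

```text
t 2.75 pos [ 440.3 -136.4  224.9] yaw_y 1.3713 F [0.4 0.1 0.4] open 42.0
[-0.76 -0.08 10.49]
[-0.74 -0.09 18.79]
[-2.74 -0.1  18.8 ]
[-7.54 -0.13 18.8 ]
twist 0.005
```

Emit:
{"method": "drive_tool", "body": {
  "deltas": [
    [[-0.7,-0.1,4],0.005],
    [[-0.7,-0.1,8],0.005],
    [[-0.7,-0.1,12],0.005],
    [[-0.7,-0.1,15.5],0.005],
    [[-0.7,-0.1,15.5],0.005]
  ]
}}

```text
t: 3.25
ee_pos: [445.0, -137.5, 66.7]
tool_rot: [[-0.979, 0.202, -0.005], [0.202, 0.979, 0.001], [0.005, -0.0, -1.0]]
force: [-0.2, -0.5, 0.9]
opening: 42.3
```

```bash
python3 - <<'E'
from h import *
pose=(573.9,-160.7,-.205)
read_camera("top")
rel([dockpt(pose,(-128,-4,37)),dockpt(pose,(-108,-4,37)),dockpt(pose,(-60,-4,37))],pose[2])
s=state();im=read_camera("wrist");np.save("pics/w2.npy",im);np.savez("pics/w2s.npz",R=s["tool_rot"],p=s["ee_pos"])
cv2.imwrite("pics/w2.png",im[:,:,::-1])
for t in ["lever_a_tip","lever_a_pivot"]:
    for d in pinpoint("wrist",t):
        print(t,d["p"],d["pixel"],((wback(d["pixel"],109 if "tip" in t else 30,s["tool_rot"],s["ee_pos"])-[pose[0],pose[1],0])@Rz(pose[2])).round(1))
E
```

```text
t 3.3 pos [ 446.1 -138.2   68.9] yaw_y 1.3667 F [1.  0.2 2. ] open 42.3
[-0.18 -0.01  3.19]
[-2.18 -0.01  3.18]
[-6.98 -0.01  3.17]
twist 0.001
```

View pics/w2.png

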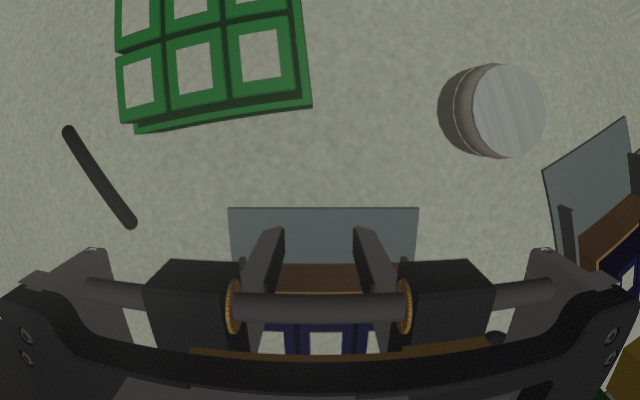

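```bash
python3 - <<'E'
from h import *
a=np.load("pics/w2s.npz");R,p=a["R"],a["p"]
pose=(573.9,-160.7,-.205)
for n,px,z in [("plFR",(228.5,208),4),("plFL",(419,208),4),("wb",(280,264),4),("wb",(362,264),4)]:
    print(n,((wback(px,z,R,p)-[pose[0],pose[1],0])@Rz(pose[2])).round(1))
E
```

```text
plFR [-139.5  -74.3    4. ]
plFL [-139.4   74.6    4. ]
wb [-92.6 -35.3   4. ]
wb [-92.6  31.    4. ]
```

Emit:
{"method": "drive_tool", "body": {
  "deltas": [
    [[0,0,1],0],
    [[0,0,2],0],
    [[0,0,3],0],
    [[0,0,3.2],0],
    [[0,0,3.2],0]
  ]
}}

```text
t: 3.95
ee_pos: [448.0, -138.6, 39.0]
tool_rot: [[-0.979, 0.203, 0.003], [0.203, 0.979, 0.001], [-0.003, 0.002, -1.0]]
force: [-0.4, 0.6, -0.0]
opening: 42.1
```

```bash
python3 - <<'E'
from h import *
pose=(573.9,-160.7,-.205)
rel([dockpt(pose,(x,-4,37)) for x in (-104,-80,-68,-58)],pose[2])
E
```

```text
t 3.95 pos [ 448.  -138.6   39. ] yaw_y 1.3663 F [-0.4  0.6 -0. ] open 42.1
[-2.37 -0.    0.21]
[-4.77 -0.    0.21]
[-5.97 -0.    0.22]
[-6.97 -0.    0.22]
twist 0.0
```

Emit:
{"method": "drive_tool", "body": {
  "deltas": [
    [[-0.8,0,0.1],0],
    [[-1.5,0,0.1],0],
    [[-2.0,0,0.1],0],
    [[-2.6,0,0.1],0],
    [[-3.0,0,0.1],0]
  ]
}}

```text
t: 4.45
ee_pos: [477.4, -144.7, 38.0]
tool_rot: [[-0.979, 0.203, 0.002], [0.203, 0.979, 0.001], [-0.001, 0.002, -1.0]]
force: [-5.4, 1.0, 4.5]
opening: 42.2
```

Emit:
{"method": "drive_tool", "body": {
  "deltas": [
    [[-0.5,0,0],0],
    [[-1.1,0,0],0],
    [[-1.7,0,0],0],
    [[-2.2,0,0],0],
    [[-2.5,0,0],0]
  ]
}}

```text
t: 4.95
ee_pos: [502.3, -149.8, 38.0]
tool_rot: [[-0.979, 0.203, 0.002], [0.203, 0.979, 0.001], [-0.001, 0.002, -1.0]]
force: [-5.4, 2.2, 4.7]
opening: 42.4
```

```bash
python3 - <<'E'
from h import *
pose=(573.9,-160.7,-.205)
rel([dockpt(pose,(x,-4,37)) for x in (-68,-58)],pose[2])
im=read_camera("wrist");cv2.imwrite("pics/w3.png",im[:,:,::-1])
s=state();print(((s["ee_pos"]-[pose[0],pose[1],0])@Rz(pose[2])).round(1))
E
```

```text
t 4.95 pos [ 502.3 -149.8   38. ] yaw_y 1.3664 F [-5.4  2.2  4.7] open 42.4
[-0.43 -0.01  0.1 ]
[-1.43 -0.01  0.1 ]
twist 0.001
[-72.1  -3.9  38. ]
```

View pics/w3.png

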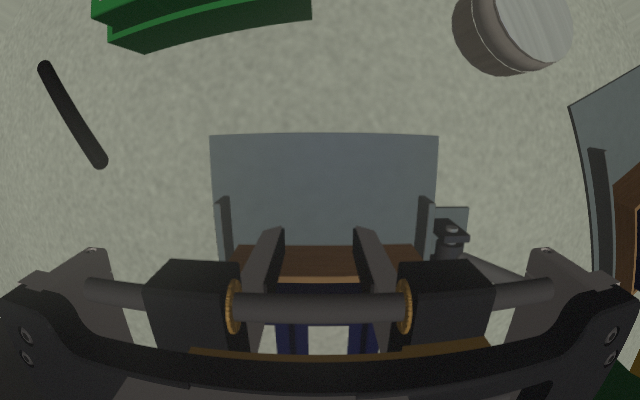

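Emit:
{"method": "drive_tool", "body": {
  "deltas": [
    [[-0.3,0,0],0],
    [[-0.6,0,0],0],
    [[-0.9,0,0],0],
    [[-1.1,0,0],0],
    [[-1.2,0,0],0]
  ]
}}

```text
t: 5.5
ee_pos: [514.3, -152.3, 38.1]
tool_rot: [[-0.979, 0.203, 0.001], [0.203, 0.979, 0.002], [-0.001, 0.002, -1.0]]
force: [-5.3, 1.0, 4.5]
opening: 42.4
```

Emit:
{"method": "drive_tool", "body": {
  "deltas": [
    [[-0.1,0,0],0],
    [[-0.2,0,0],0],
    [[-0.2,0,0],0],
    [[-0.3,0,0],0],
    [[-0.3,0,0],0]
  ]
}}

```text
t: 6.0
ee_pos: [517.1, -152.9, 38.1]
tool_rot: [[-0.979, 0.203, 0.001], [0.203, 0.979, 0.002], [-0.001, 0.002, -1.0]]
force: [-3.6, 1.4, 2.9]
opening: 42.7
```

```bash
python3 - <<'E'
from h import *
pose=(573.9,-160.7,-.205)
s=state();print(((s["ee_pos"]-[pose[0],pose[1],0])@Rz(pose[2])).round(1),s["force"])
E
```

```text
[-57.2  -3.9  38.1] [-3.55771182  1.41969136  2.93589961]
```

Emit:
{"method": "drive_tool", "body": {
  "deltas": [
    [[-0.05,0,0],0],
    [[-0.1,0,0],0],
    [[-0.15,0,0],0],
    [[-0.2,0,0],0],
    [[-0.2,0,0],0]
  ]
}}

```text
t: 6.5
ee_pos: [517.1, -152.9, 37.9]
tool_rot: [[-0.979, 0.203, -0.002], [0.203, 0.979, 0.003], [0.003, 0.002, -1.0]]
force: [-13.9, 3.2, 11.6]
opening: 42.4
```

Emit:
{"method": "drive_tool", "body": {
  "deltas": [
    [[-0.1,0,0],0],
    [[-0.2,0,0],0],
    [[-0.3,0,0],0],
    [[-0.3,0,0],0],
    [[-0.3,0,0],0]
  ]
}}

```text
t: 7.0
ee_pos: [517.1, -153.0, 37.4]
tool_rot: [[-0.979, 0.203, -0.007], [0.203, 0.979, 0.005], [0.008, 0.003, -1.0]]
force: [-18.6, 4.6, 17.1]
opening: 42.2
```

```bash
python3 - <<'E'
from h import *
for n in ("top","scene","wrist"):
    im=read_camera(n);np.save(f"pics/{n}4.npy",im);cv2.imwrite(f"pics/{n}4.png",im[:,:,::-1])
from ov import *
pose=(573.9,-160.7,-.205)
overlay("scene",np.load("pics/scene4.npy"),pose,0,0,(215,180,335,290),"pics/ov6.png",6)
E
```

```text
(no output)
```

View pics/ov6.png

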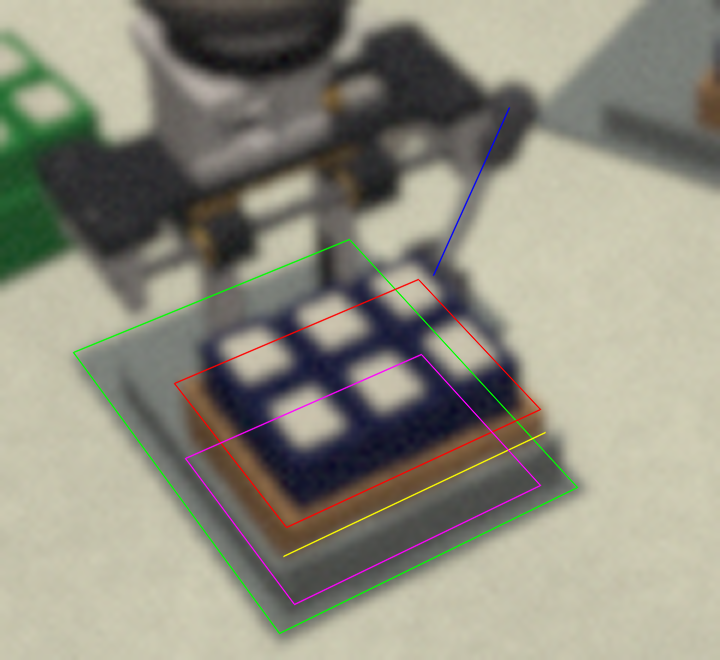

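View pics/wrist4.png

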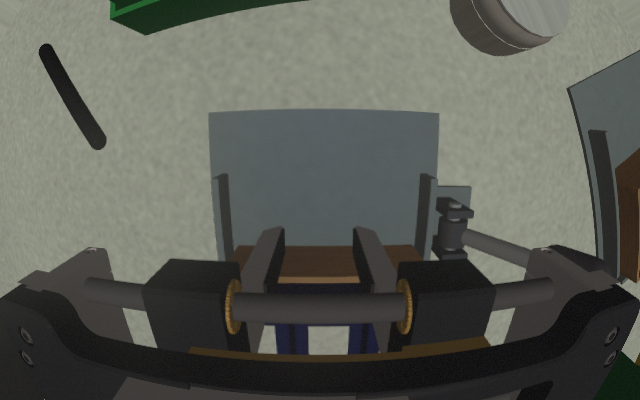

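Emit:
{"method": "drive_tool", "body": {
  "deltas": [
    [[1,0,0],0],
    [[2.5,0,0],0],
    [[4.5,0,0],0],
    [[6.5,0,-1],0],
    [[7,0,-3],0]
  ]
}}

```text
t: 7.65
ee_pos: [446.3, -138.5, 67.4]
tool_rot: [[-0.979, 0.204, -0.01], [0.204, 0.979, 0.005], [0.01, 0.003, -1.0]]
force: [1.2, 0.2, 1.0]
opening: 42.5
```

```bash
python3 - <<'E'
from h import *
pose=(573.9,-160.7,-.205)
rel([dockpt(pose,p) for p in [(-128,0,112),(-128,165,112),(-68,165,106),(-68,110,106),(-68,75,106)]],pose[2])
im=read_camera("scene");cv2.imwrite("pics/s5.png",cv2.resize(im[130:320,200:440,::-1],(758,600),interpolation=2))
E
```

```text
t 7.65 pos [ 446.3 -138.5   67.4] yaw_y 1.3654 F [1.2 0.2 1. ] open 42.5
[-0.1   0.44 -4.46]
[-0.09 16.94 -4.41]
[-6.1  16.94 -3.87]
[-6.1  11.44 -3.89]
[-6.1   7.94 -3.9 ]
twist -0.0
```

View pics/s5.png

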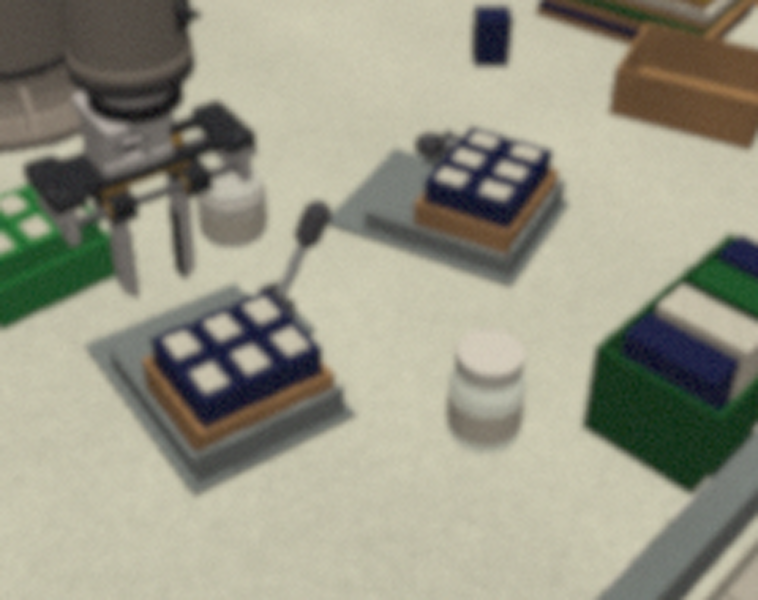

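The tray sits square against the back stop (scene crop around (235,360)), and the lever is still open with its grip at (313,222). Next I go round the front to the lever's left side.

Emit:
{"method": "drive_tool", "body": {
  "deltas": [
    [[0,0,-3],0],
    [[0,2,-5],0],
    [[0,5,-5.5],0],
    [[0,9,-5.5],0],
    [[0,13.5,-5.5],0]
  ],
  "fingers": 0
}}

```text
t: 8.2
ee_pos: [476.9, -6.3, 126.6]
tool_rot: [[-0.978, 0.206, -0.003], [0.206, 0.978, 0.006], [0.004, 0.005, -1.0]]
force: [1.3, 0.6, -0.3]
opening: 5.6
```

```bash
python3 - <<'E'
from h import *
pose=(573.9,-160.7,-.205)
rel([dockpt(pose,p) for p in [(-128,170,112),(-68,170,106),(-68,110,106),(-68,75,106)]],pose[2])
E
```

```text
t 8.2 pos [476.9  -6.3 126.6] yaw_y 1.363 F [ 1.3  0.6 -0.3] open 5.6
[0.16 3.85 1.48]
[-5.84  3.86  2.06]
[-5.86 -2.14  2.03]
[-5.87 -5.64  2.01]
twist -0.003
```

Emit:
{"method": "drive_tool", "body": {
  "deltas": [
    [[0,2,0.5],0],
    [[-0.5,3.8,1],0],
    [[-3,3.9,1.5],0],
    [[-5.5,3.9,2],0],
    [[-5.8,3.9,2],0]
  ]
}}

```text
t: 8.7
ee_pos: [544.1, 19.1, 105.8]
tool_rot: [[-0.978, 0.207, -0.002], [0.207, 0.978, 0.005], [0.003, 0.004, -1.0]]
force: [0.5, -0.1, 1.2]
opening: 1.0
```

```bash
python3 - <<'E'
from h import *
pose=(573.9,-160.7,-.205)
s=state();im=read_camera("wrist");R,p=s["tool_rot"],s["ee_pos"];cv2.imwrite("pics/w6.png",im[:,:,::-1])
for t,z in [("lever_a_tip",109),("lever_a_pivot",30)]:
  for d in pinpoint("wrist",t): print(t,round(d["p"],2),np.round(d["pixel"]),((wback(d["pixel"],z,R,p)-[pose[0],pose[1],0])@Rz(pose[2])).round(1))
rel([dockpt(pose,p) for p in [(-68,110,106),(-68,75,106)]],pose[2])
E
```

```text
lever_a_tip 0.55 [230. 251.] [-69.3 119.5 109. ]
lever_a_pivot 0.62 [206. 213.] [-68.9  75.9  30. ]
t 8.85 pos [541.3  19.3 106.2] yaw_y 1.3618 F [ 0.2  1.  -0.3] open 0.4
[-0.08 -5.96 -0.01]
[-0.1  -9.46 -0.02]
twist -0.004
```

View pics/w6.png

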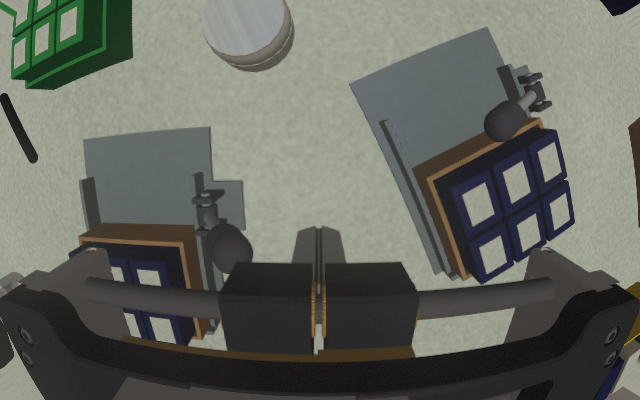

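The fingers are left of the grip (grip at wrist pixel (231,248)) and in the lever plane. I push right now.

Emit:
{"method": "drive_tool", "body": {
  "deltas": [
    [[-0.1,-1,0],0],
    [[-0.1,-2,0],0],
    [[-0.1,-3,0],0],
    [[-0.1,-4,0],0],
    [[-0.1,-5,0],0]
  ]
}}

```text
t: 9.35
ee_pos: [531.7, -30.7, 106.2]
tool_rot: [[-0.978, 0.208, -0.003], [0.208, 0.978, 0.006], [0.004, 0.005, -1.0]]
force: [0.5, 1.0, 0.6]
opening: 0.3
```

Emit:
{"method": "drive_tool", "body": {
  "deltas": [
    [[0,-0.8,0],0],
    [[0,-1.6,0],0],
    [[0,-2.4,0],0],
    [[0,-3.2,0],0],
    [[0,-4,0],0]
  ]
}}

```text
t: 9.85
ee_pos: [523.1, -70.5, 105.9]
tool_rot: [[-0.978, 0.208, -0.004], [0.208, 0.978, 0.006], [0.005, 0.005, -1.0]]
force: [-0.1, -0.0, -0.4]
opening: 0.1
```

```bash
python3 - <<'E'
from h import *
im=read_camera("scene");cv2.imwrite("pics/s7.png",cv2.resize(im[130:320,200:440,::-1],(758,600),interpolation=2))
im=read_camera("wrist");cv2.imwrite("pics/w7.png",im[:,:,::-1])
E
```

```text
(no output)
```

View pics/s7.png

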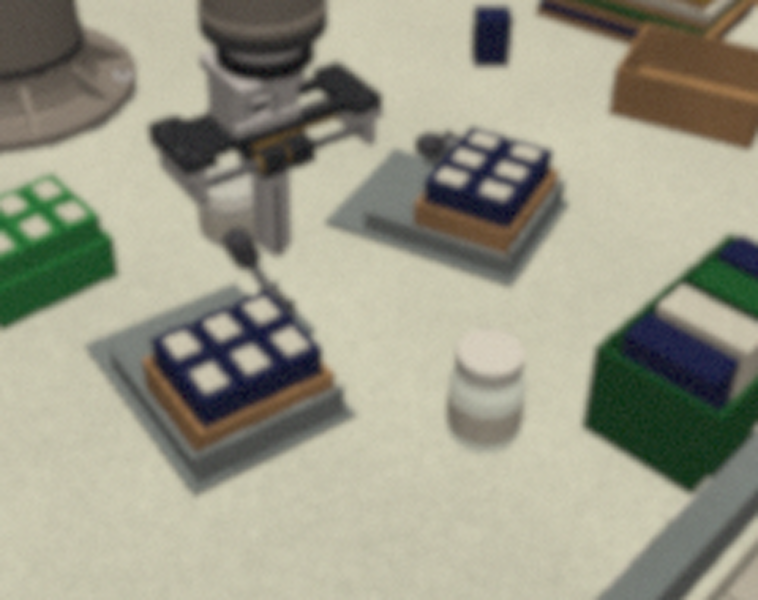

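View pics/w7.png

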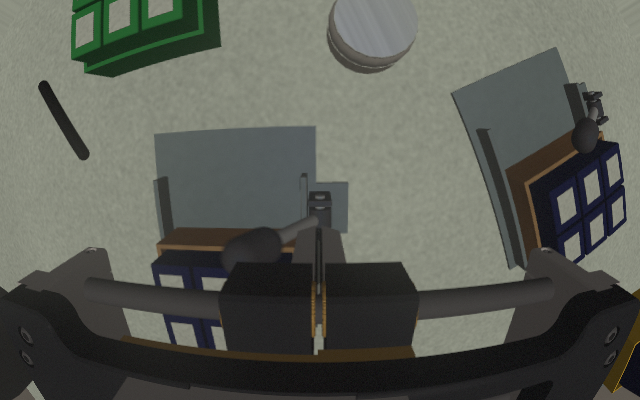

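The lever is past centre and dropping. I clear the hand to the left and up, then check.

Emit:
{"method": "drive_tool", "body": {
  "deltas": [
    [[0,1.5,0],0],
    [[0,3,-1],0],
    [[0,4,-4],0],
    [[0,5,-8],0],
    [[0,6,-12],0]
  ]
}}

```text
t: 10.45
ee_pos: [535.8, -11.3, 227.4]
tool_rot: [[-0.978, 0.208, -0.004], [0.208, 0.978, 0.005], [0.005, 0.004, -1.0]]
force: [-0.2, 0.0, 0.1]
opening: 0.1
```

Emit:
{"method": "drive_tool", "body": {
  "deltas": [
    [[0,3,0],0],
    [[0,6,0],0],
    [[0,9,0],0],
    [[0,12,0],0],
    [[0,12,0],0]
  ]
}}

```text
t: 10.95
ee_pos: [560.9, 112.1, 227.5]
tool_rot: [[-0.979, 0.202, -0.005], [0.202, 0.979, 0.006], [0.006, 0.005, -1.0]]
force: [0.4, -0.7, -0.1]
opening: 0.1
```

```bash
python3 - <<'E'
from h import *
im=read_camera("scene");np.save("pics/s8.npy",im);cv2.imwrite("pics/s8.png",cv2.resize(im[130:320,200:440,::-1],(758,600),interpolation=2))
im=read_camera("top");np.save("pics/t8.npy",im);cv2.imwrite("pics/t8.png",cv2.resize(im[100:310,160:460,::-1],(800,560),interpolation=2))
from ov import *
overlay("scene",np.load("pics/s8.npy"),(573.9,-160.7,-.205),0,1.55,(215,180,335,290),"pics/ov8.png",5)
print(state()["force"],state()["t"])
E
```

```text
[0.05645501 0.12434057 0.0719794 ] 11.05
```

View pics/s8.png

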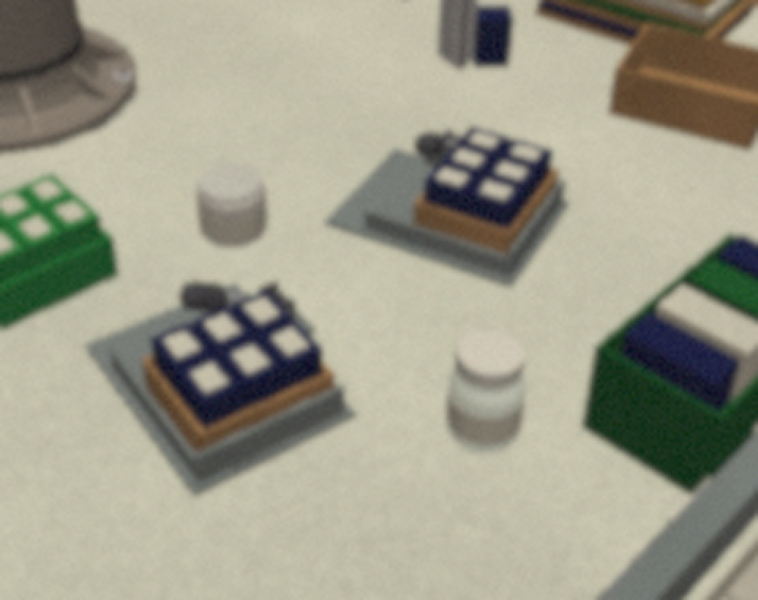

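View pics/t8.png

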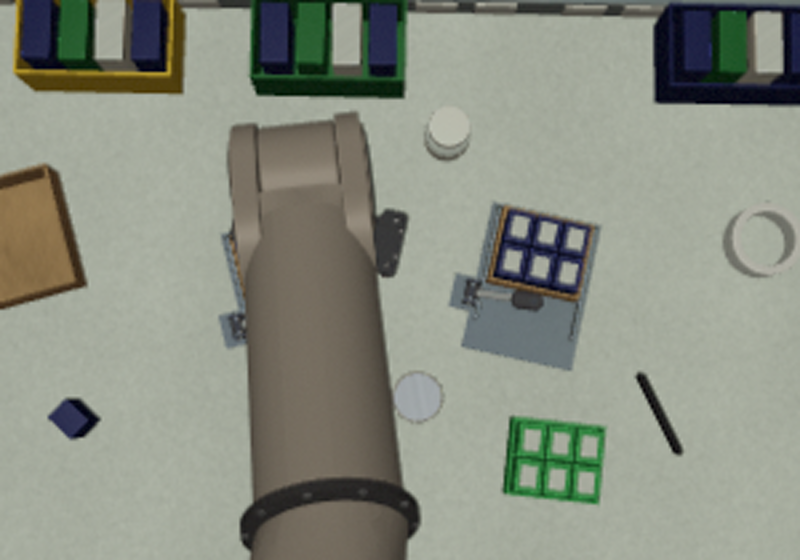

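View pics/ov8.png

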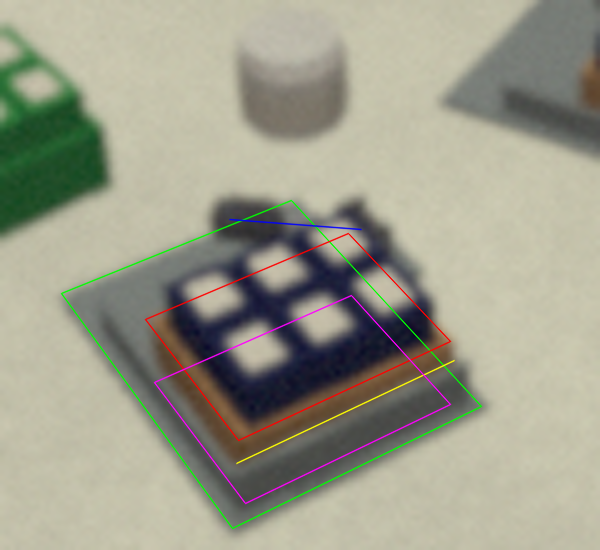

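The lever is closed: its grip is at scene crop (204,297), across the tray's front. The tray is against the stop, and the tin, jar, dock_b and the rest are unmoved.

```bash
python3 - <<'E'
from h import *
a=np.load("pics/scene0.npy").astype(int);b=np.load("pics/s8.npy").astype(int)
d=np.abs(a-b).sum(2)
print("dock_b roi",d[168:222,305:385].mean(),"jar",d[230:275,335:375].mean(),"tin",d[180:210,258:290].mean(),"floor",d[280:310,150:190].mean())
print(finish_job())
E
```

```text
dock_b roi 8.024074074074074 jar 8.473888888888888 tin 7.933333333333334 floor 8.666666666666666
the job is handed in; nothing more can be done
None
```

I pushed the forward (right-hand, navy) tray home and closed its lever, then handed the job in at about 11 s of the 40 s allowed. `finish_job` reports no verdict.

- **Tray:** I pushed it low on its front wall with slightly spread fingers. It stopped moving after about 44 mm, and the force then rose to about 19 N along its path. The scene overlay shows it square against the back stop.
- **Lever:** I pushed it past dead centre from the left with closed fingers. It dropped over by itself, and the last pictures show it closed across the tray's front.
- **Other items:** In the scene camera, the before and after pictures of the other holder, the jar and the tin differ only at noise level. I did not run that comparison on the other bystanders; they looked unmoved.
- **Hand:** At hand-in it was clear of everything, about 225 mm up, with the force reading near zero.

**Disagreements:**
- The scene camera's overlay was a few mm off the wrist camera's, so I relied on the wrist measurements.
- While the tray was pressed against the stop, the tool also read about 17 N upward. I took this as friction on the wall and a small tool tilt. The pictures show no tipping of the tray.

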